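# Fetch the carton from behind the stacked parts

### The arm

A 6-joint arm with a two-finger parallel gripper is mounted at the origin on a cart in front of the work surface, level with it; the furniture and walls round the work are solid. World frame = base frame: x ahead of the robot, y to its left, z up, the work surface at z = 0. Lengths are in m, angles in rad, forces in N, time in s.
With the tool pointing down it reaches from about 0.35 to 0.775 m from the base axis. Payload 5.5 kg.
Tool frame: the origin (TCP) lies where the fingers leave the gripper's body, on its centre line; the fingertips stand env.tip_reach ahead of it and the grasp point (between the pads) lies 54 mm ahead of it (env.tip_reach is the distance from the TCP to the fingertips, in m); z points along the fingers, y is the line along which they close (so a half turn about z gives the same grasp; the last joint's range is limited). The gripper opens to 85 mm and grips with 20 to 120 N. Pads are 22 mm wide; open, the fingers measure 114 mm over their backs; the gripper's body (76 mm by 85 mm) begins 54 mm behind the grasp point. The pads swing forward as they close: fully open they stand 13 mm farther back than shut.
Start: joints at [-1.477, 0.313, 0.046, 1.304, 0, 1.431], TCP at [0.133, -0.559, 0.304] pointing down, gripper open.
Joint ranges: [-2.76, 2.76], [-0.86, 1.69], [-1.03, 1.26], [-2.2, 2.34], [-1.47, 1.5], [-3.14, 3.14]. Speed limits (rad/s): [2.57, 2.57, 3.14, 3.14, 3.14, 3.14].

### API

Orientations are given as a unit quaternion [w, x, y, z].
In Python, from workcell import status, optics, hand_in, env gives the robot as it stands.
- The arm moves only by the shell command python3 -m handwheel 'ROWS' [FORCE]. ROWS is a JSON object whose one key "deltas" holds a list of rows, each a list of 5 numbers: the opening, from -1 (shut) to 1 (fully open), then the shift along the tool's x, y, z in units of 40 mm (1.0 is 40 mm), then the turn about the tool's z in units of 10 degrees (1.0 is 10 degrees). In form: {"deltas": [[jaw, x, y, z, roll], ...]}. A call has 1 to 20 rows; each row shifts and turns the commanded pose from where the row before left it, along the tool's axes as they then stand; what a row does not reach is not made up. A row lasts 1/8 s, in which the tool goes at most 62.5 mm and 10.7 degrees, less where a joint would pass 70% of its speed; a pose out of reach is approached as far as the arm can. A call is refused whole if a number of a shift passes 1 or a number of a turn 1, either way. A call with a gripper value outside its range is refused whole. The fingers move at their own pace and stop on an object; FORCE is the grip in N (left out, the last holds). Time passes only in rows, so rows that do not move let the fingers close. It gives the time, the measured TCP pose, the force, the opening and the grip force at its end, in the units of the state.
- status.get_state(): the state, without advancing time (a new reading comes with each control period).
- optics.read_camera(name): name is "scene" or "top" or "wrist"; returns a dict with "frame" (420x560x3 uint8, red, green, blue), "depth" (420x560 float32, m along the optical axis (not along the pixel's ray), 0 where there is no reading), "vfov" (degrees; the focal length in pixels is half the picture's height over the tangent of half this angle, whatever the lens; pixels are square), "cx", "cy" (the principal point, pixels), "origin" and "attitude" of the camera in the world. Camera axes: x right, y down, z forward; pixel columns grow to the right and rows downward; lengths in m; the calibration is good to about 2 mm. The wrist camera is an equidistant fisheye: a pixel r from the principal point sees the ray r / f radians off the axis. A picture is of the moment at which its call begins.
- hand_in(): hands the job in; it is judged then, once.
The state is a dict: "clock": time; "joint_pos": joint angles; "qvel": joint speeds; "tau": joint torques, N m; "tcp_pos": TCP position; "orientation": TCP orientation; "wrist_force": force on the tool from outside, world axes, zero at the start; "ft_torque": the same for the moment, N m; "finger_gap": finger opening in m; "grip_force": force on a finger pad.
Only numpy, scipy, OpenCV 4.12 (cv2) and the standard library are available. Lean on these libraries where they do the work, as an engineer would, in place of code of your own. Each camera call takes 0.05 s, during which the arm holds its last target. There are 200 camera calls.

### The job

Fetch the magenta carton that is shut in behind the finned driver case: first move the grey module off the top of the case to the middle of the yellow mat, then stand the driver case in the middle of the blue mat, then lay the carton flat in the middle of the green tray. Then put the others back as they were: the driver case upright in its white outline on the stand, lying the same way along the outline, and the module centred and square on top of it, its long side along the case. Do not tip any of them, and do not shift the blue contactor or the red tub.

Things in the scene. Friction and masses are not known exactly. Their poses are not given: they have to be found in the camera images.
- driver: Light grey aluminium driver case with upright fins, a plain block 97 x 56 x 78 mm (x, y, z), loose, 0.23 to 0.45 kg. Origin at the centre of its underside, z up. It stands on the stand, long way along the stand's x. Grip it across its 56 mm width (its y). While it stands there, only 4 to 10 mm separate it from the carton behind it, too little for a finger
- module: Dark grey relay module with black terminals on top, body 45 x 62 x 48 mm (x, y, z; terminals to 52), loose, 0.16 to 0.3 kg. Origin in the underside, the body reaches from -21 to +24 mm in x and is symmetric in y. Starts on top of the driver case with its 62 mm side along the case's 97 mm side (its y along the case's x, either way round is good at the end). Grip it across its 45 mm (its x)
- carton: Closed magenta carton, 62 x 100 x 32 mm (x, y, z), loose, 0.08 to 0.14 kg. Origin in the underside, reaches from -30 to +32 mm in x. Lies flat on the stand behind the driver case, its long side across the stand; it can be gripped only across its 62 mm (its x)
- stand: Fixed dark steel plate 200 x 120 mm, top 6 mm above the bench. Its origin lies on the bench straight under the centre of the driver's place, which a white outline 103 x 62 mm marks (long along the stand's x). The carton's place, outlined in red, is centred 87 mm further along +x, away from the robot. The plate reaches from -63 to +137 mm in x and +-60 mm in y
- yellow_mat: Fixed flat yellow mat 120 x 140 mm (x, y), 2 mm thick, with a thin white border; origin under its centre. Parking place of the module: its origin within 25 mm of the centre
- blue_mat: Fixed flat blue mat 120 x 140 mm (x, y), 2 mm thick, with a thin white border; origin under its centre. Parking place of the driver case: its origin within 25 mm of the centre, either way round
- tray: Fixed shallow green metal tray, outside 124 x 148 mm (x, y), wall 3 mm thick and 9 mm high, inner floor 3 mm above the bench; origin under its centre. Goal of the carton: its origin within 15 mm of the centre. The carton lies inside the wall when its long side runs along the tray's y (inside 118 x 142 mm)
- contactor: Bystander: blue contactor block with an orange plunger, 46 x 56 x 75 mm, loose, origin at the centre of its underside; stands beside the stand on its +y side, leave it where it is
- tub: Bystander: round red tub of small hardware, 68 mm wide, 36 mm high, loose, origin at the centre of its underside; stands behind the stand, leave it where it is
Things that resemble listed ones, but are neither listed nor needed, are in the scene too. What is shaped like the module but turquoise is not meant.

How it is judged:
By the outcome, as a careful person would: the job done as asked, in the order asked, and still so for the second after the job is handed in, with the robot touching nothing.
It also fails if it takes over 136 s, if anything falls off the work surface, if the arm or the gripper's body presses on something with over 40 N, if the wrist force passes 120 N, or if a joint passes its speed limit or range.

## Working session

There is one attempt and no reset: what is moved stays moved. The work goes in short steps, Python scripts to look and compute and a shell command to move; the robot and the scene stay as the last step left them, time stands still between calls to the robot, and variables do not carry over. Pictures are saved under pics/ and viewed, at most 14 in all, crops included, and the job is handed in when it is done.

```bash
ls; mkdir -p pics
cat > h.py <<'E'
import numpy as np, cv2
from workcell import status, optics, env
def grab(n,save=None):
    d=optics.read_camera(n)
    if save: cv2.imwrite('pics/'+save,d['frame'][:,:,::-1])
    return d
def R_of(a):
    a=np.array(a,float)
    if a.shape==(3,3): return a
    from scipy.spatial.transform import Rotation as R
    return R.from_quat([a[1],a[2],a[3],a[0]]).as_matrix()
def cloud(d):
    h,w=d['depth'].shape; f=h/2/np.tan(np.radians(d['vfov'])/2)
    v,u=np.mgrid[:h,:w]; z=d['depth']
    p=np.stack([(u-d['cx'])/f*z,(v-d['cy'])/f*z,z],-1)
    return p@R_of(d['attitude']).T+np.array(d['origin'])
def onplane(d,uv,zp):
    h=d['depth'].shape[0]; f=h/2/np.tan(np.radians(d['vfov'])/2)
    uv=np.atleast_2d(uv).astype(float)
    r=np.c_[(uv[:,0]-d['cx'])/f,(uv[:,1]-d['cy'])/f,np.ones(len(uv))]@R_of(d['attitude']).T
    o=np.array(d['origin']); return o+r*((zp-o[2])/r[:,2])[:,None]
E
python3 - <<'E'
from h import *
print(status.get_state(), env.tip_reach)
for n in('top','scene'):
    d=grab(n,n+'0.png'); print(n,d['vfov'],d['cx'],d['cy'],d['origin'],d['attitude'])
    np.savez(n+'0.npz',**{k:np.array(v) for k,v in d.items()})
E
```

```text
pics
{'clock': 0.0, 'joint_pos': array([-1.47660674e+00,  3.14019561e-01,  4.49592441e-02,  1.30359469e+00,
        5.54030454e-06,  1.43116107e+00]), 'qvel': array([-0.00013038,  0.00164847, -0.00012619, -0.00046905, -0.00022675,
       -0.00120932]), 'tau': array([-2.37613443e-03, -4.80624712e+01,  2.98537266e+01,  1.94753014e-02,
       -5.88799708e-05,  7.10987791e-06]), 'tcp_pos': array([ 0.1331631 , -0.55897262,  0.30298978]), 'orientation': array([-9.29039707e-04,  9.93173095e-01,  1.16646215e-01,  2.38849143e-05]), 'wrist_force': array([0.45059839, 0.24380246, 0.55844361]), 'ft_torque': array([ 0.05255686, -0.01682293,  0.03393125]), 'grip_force': 0.0, 'finger_gap': 0.08519636573872245} 0.0726
top 44.50409237281825 276.97763845529556 209.13890097000495 [ 0.42095777 -0.12768786  1.40786129] [ 0.0405847  -0.70193678  0.7103717  -0.0317757 ]
scene 42.460202520857436 274.0804293638344 211.1666030202414 [-0.70881608  0.48820705  0.83700594] [ 0.27421685 -0.45057929  0.73404301 -0.42774324]
```

View pics/top0.png

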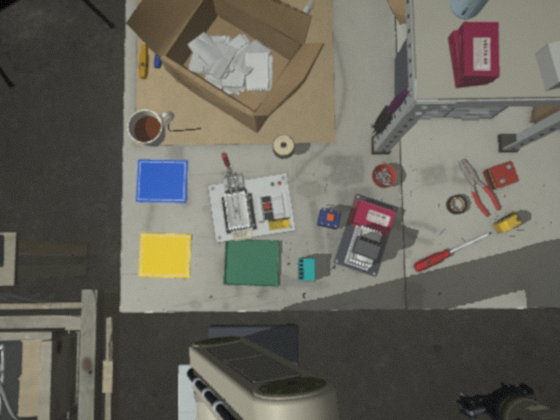

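View pics/scene0.png

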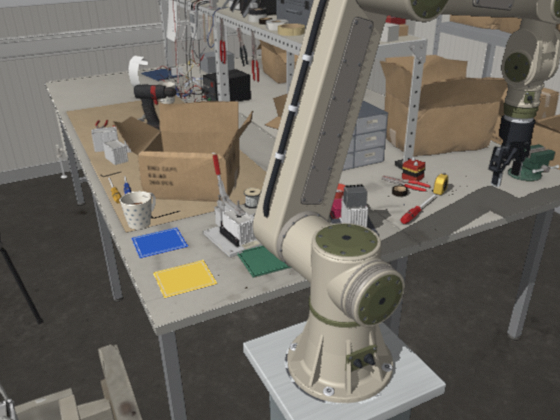

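The top view shows the blue mat at (162,181), yellow mat (165,255), green tray (252,263), contactor (329,217), stand with module, driver and carton at about (365,240), and tub (385,175). There are two lookalike groups:
- **Module:** the turquoise block at (307,268) or the dark grey one at (370,245). The grey one fits, as it stands on the case.
- **Carton:** the magenta boxes on the shelf at (478,52) or the one on the stand at (377,215). The one on the stand fits.

I'll confirm these in an enlarged crop.

Run:
```python
from h import *
d=dict(np.load('top0.npz')); 
c=d['frame'][155:300,285:425,::-1]; cv2.imwrite('pics/crop0.png',cv2.resize(c,None,fx=4,fy=4,interpolation=cv2.INTER_CUBIC))
P=cloud(d); hsv=cv2.cvtColor(d['frame'],cv2.COLOR_RGB2HSV)
def rep(n,m,box,z=None):
    mm=np.zeros(m.shape,bool); x0,y0,x1,y1=box; mm[y0:y1,x0:x1]=m[y0:y1,x0:x1]
    mm=cv2.morphologyEx(mm.astype(np.uint8),cv2.MORPH_OPEN,np.ones((3,3)))
    nl,l,s,_=cv2.connectedComponentsWithStats(mm); k=1+np.argmax(s[1:,4]); mm=l==k
    zz=np.median(P[mm][:,2]) ; zp=zz if z is None else z
    v,u=np.nonzero(mm); w=onplane(d,np.c_[u,v],zp)[:,:2]
    r=cv2.minAreaRect((w*1000).astype(np.float32)); print(n,'medz',zz.round(4),'zmin/max',P[mm][:,2].min().round(3),P[mm][:,2].max().round(3),np.round(r[0],1),np.round(r[1],1),round(r[2],1))
H,S,V=hsv[...,0],hsv[...,1],hsv[...,2]
rep('blue',(H>105)&(H<125)&(S>150),(125,150,200,210))
rep('yellow',(H>18)&(H<35)&(S>150),(130,225,200,285))
rep('tray',(H>60)&(H<90)&(S>100),(215,230,290,295))
rep('turq',(H>75)&(H<100)&(S>100),(295,250,325,285))
rep('contactor',(H>100)&(H<130)&(S>100),(310,195,350,235))
rep('carton',(H>155)&(H<178)&(S>100),(340,185,410,240))
rep('tub',((H>172)|(H<8))&(S>100),(365,155,405,195))
for n,a,b in(('drv',.06,.10),('mod',.11,.15),('cart',.03,.045),('plate',.004,.012)):
    rep(n,(P[...,2]>a)&(P[...,2]<b),(335,190,410,280))
```

```text
blue medz 0.0018 zmin/max -0.008 1.408 [649.7 209.4] [119.8  98.3] 89.2
yellow medz 0.0016 zmin/max -0.007 1.408 [443.8 198.7] [120.6 100.7] 87.9
tray medz 0.0034 zmin/max -0.004 0.015 [380.4 -94. ] [37.3 31.5] 26.2
turq medz 0.0481 zmin/max 0.033 1.408 [ 401.6 -190. ] [34.2 57.7] 88.9
contactor medz 0.0639 zmin/max 0.059 0.074 [ 522.3 -237.2] [5.2 7.9] 88.8
carton medz 0.0378 zmin/max -0.003 1.408 [ 538.6 -369.8] [103.8  64.9] 71.9
tub medz 0.0222 zmin/max -0.004 0.04 [ 662.7 -413.2] [63.1 36.8] 49.7
drv medz 0.0764 zmin/max 0.061 0.089 [ 491.6 -348.9] [58.9 26.1] 71.8
mod medz 0.1317 zmin/max 0.111 0.141 [ 454.4 -332.8] [61.6 44.8] 70.8
cart medz 0.0381 zmin/max 0.031 0.045 [ 537.1 -369. ] [100.2  63.1] 70.6
plate medz 0.0061 zmin/max 0.004 0.012 [ 474.1 -296.7] [19.2 24.5] 89.3
```

View pics/crop0.png

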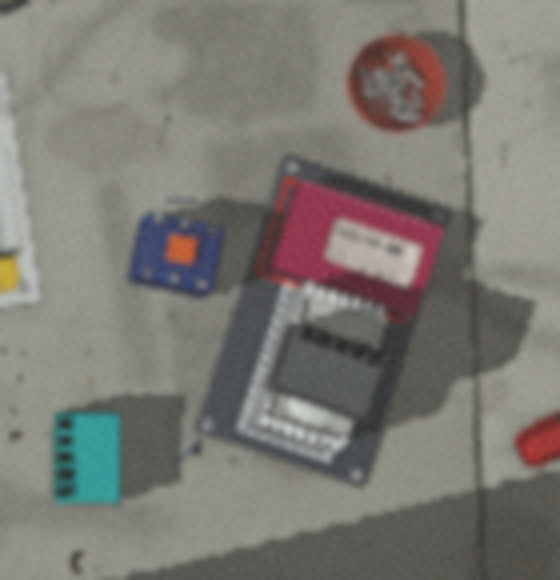

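The crop confirms the dark grey module on the finned case at crop (330,360), and the magenta carton behind it at (360,245). The turquoise block at (90,455) is the decoy. Next I'll measure the stand, driver and tray more precisely.

Run:
```python
from h import *
d=dict(np.load('top0.npz')); P=cloud(d); hsv=cv2.cvtColor(d['frame'],cv2.COLOR_RGB2HSV); H,S,V=hsv[...,0],hsv[...,1],hsv[...,2]
print('tray hsv',hsv[263,252],'plate hsv',hsv[255,345])
def rect(n,m,box,zp,op=3):
    mm=np.zeros(m.shape,np.uint8); x0,y0,x1,y1=box; mm[y0:y1,x0:x1]=m[y0:y1,x0:x1]
    if op: mm=cv2.morphologyEx(mm,cv2.MORPH_OPEN,np.ones((op,op)))
    nl,l,s,_=cv2.connectedComponentsWithStats(mm); v,u=np.nonzero(l==1+np.argmax(s[1:,4]))
    r=cv2.minAreaRect((onplane(d,np.c_[u,v],zp)[:,:2]*1000).astype(np.float32)); print(n,np.round(r[0],1),np.round(r[1],1),round(r[2],1))
rect('tray',(H>60)&(H<90)&(S>60),(215,230,290,295),.005)
rect('tub rim',((H>172)|(H<8))&(S>60),(365,155,405,195),.036)
rect('contactor',(H>100)&(H<130)&(S>60),(310,195,350,235),.075)
# plate corners (holes at corners px of crop)
c=np.array([[285,155],[448,214],[368,487],[200,430]])/4.+[285,155]
w=onplane(d,c,.006)[:,:2]*1000; print('plate corners\n',w.round(1)); 
# driver top pts
b=np.zeros(H.shape,bool); b[190:280,335:410]=1
m=b&(P[...,2]>.074)&(P[...,2]<.095); q=P[m][:,:2]*1000; r=cv2.minAreaRect(q.astype(np.float32)); print('drv pts',r)
m=b&(P[...,2]>.122)&(P[...,2]<.145); q=P[m][:,:2]*1000; print('mod pts',cv2.minAreaRect(q.astype(np.float32)))
m=b&(P[...,2]>.032)&(P[...,2]<.044); q=P[m][:,:2]*1000; print('cart pts',cv2.minAreaRect(q.astype(np.float32)))
m=b&(P[...,2]>.02); 
# heights in region
for (x0,y0,x1,y1) in((205,150,300,245),(310,0,410,160)): 
    Z=P[y0:y1,x0:x1]; Z=Z[Z[...,2]<1.2]; print('max z',np.percentile(Z[:,2],[50,95,99.5]).round(3), Z[Z[:,2]>.1][:,:].min(0).round(3) if (Z[:,2]>.1).any() else '')
```

```text
tray hsv [ 73  95 115] plate hsv [102  13 100]
tray [420.7 -39.1] [145.7 120.5] 87.4
tub rim [ 658.4 -410.2] [64.6 42.8] 47.2
contactor [ 535.8 -232.1] [25.5 41.2] 80.1
plate corners
 [[ 604.9 -329.4]
 [ 562.7 -439.6]
 [ 378.  -379.2]
 [ 417.6 -266.8]]
drv pts ((458.2666015625, -334.9314270019531), (59.94340896606445, 96.4061050415039), 69.62381744384766)
mod pts ((454.2564392089844, -334.5101623535156), (59.78706359863281, 43.00779342651367), 69.22189331054688)
cart pts ((489.0145568847656, -351.8167724609375), (100.32972717285156, 166.03245544433594), 70.46328735351562)
max z [0.009 0.081 0.212] [ 0.528 -0.017  0.1  ]
max z [0.002 0.322 0.448] [ 0.713 -0.457  0.1  ]
```

```bash
python3 -m handwheel '{"deltas": [[1,0.76,-0.3,0,0],[1,0.76,-0.3,0,0],[1,0.76,-0.3,0,0],[1,0.76,-0.3,0,0],[1,0.76,-0.3,0,0],[1,0.76,-0.3,0,0],[1,0.76,-0.3,0,0],[1,0.76,-0.3,0,0],[1,0.76,-0.3,0,0],[1,0.76,-0.3,0,0],[1,0.76,-0.3,0,0],[1,0.76,-0.3,0,0],[1,0,0,0,0.8],[1,0,0,0,0.8],[1,0,0,0,0.8],[1,0,0,0,0.8],[1,0,0,0,0],[1,0,0,0,0]]}' 40
cat >> h.py <<'E'
from scipy.spatial.transform import Rotation
def wray(d,uv):
    h=d['depth'].shape[0]; f=h/2/np.tan(np.radians(d['vfov'])/2)
    uv=np.atleast_2d(uv).astype(float); x=uv[:,0]-d['cx']; y=uv[:,1]-d['cy']; r=np.hypot(x,y)+1e-9; t=r/f
    return np.c_[x/r*np.sin(t),y/r*np.sin(t),np.cos(t)]@R_of(d['attitude']).T
def wplane(d,uv,zp):
    r=wray(d,uv); o=np.array(d['origin']); return o+r*((zp-o[2])/r[:,2])[:,None]
def wcloud(d):
    h,w=d['depth'].shape; v,u=np.mgrid[:h,:w]; uv=np.c_[u.ravel(),v.ravel()]
    r=wray(d,uv); fz=r@R_of(d['attitude'])[:,2]
    return (np.array(d['origin'])+r*(d['depth'].ravel()/np.maximum(fz,.05))[:,None]).reshape(h,w,3)
def pose():
    s=status.get_state(); R=R_of(s['orientation']); return s['clock'],s['tcp_pos']*1000,np.degrees(np.arctan2(R[1,0],R[0,0])),R[:,2]
def rows(target,a=None):
    "units to go, translation first in present axes, then the roll"
    t,p,ang,_=pose(); R=R_of(status.get_state()['orientation'])
    d=R.T@(np.array(target)-p); print('tcp',p.round(1),'a',round(ang,2),'units',(d/40).round(3),'roll',None if a is None else round(((ang-a+180)%360-180)/10,3))
E
python3 - <<'E'
from h import *
print(pose()); d=grab('wrist','w1.png'); np.savez('w1.npz',**{k:np.array(v) for k,v in d.items()}); print(d['vfov'],d['origin'],d['attitude'])
E
```

```text
clock: 2.35
tcp_pos: [0.4546, -0.3347, 0.3036]
orientation: [-0.0, 0.987, -0.161, -0.0]
wrist_force: [-0.0, 0.6, -0.4]
finger_gap: 0.0855
grip_force: 0.0
(2.35, array([ 454.62753723, -334.73258575,  303.62978674]), np.float64(-18.475473018259528), array([-3.88534773e-04,  3.12336999e-04, -9.99999876e-01]))
65.70646984690485 [ 0.52612122 -0.35833227  0.37396786] [-0.08790341 -0.57777855  0.80219605  0.12217379]
```

View pics/w1.png

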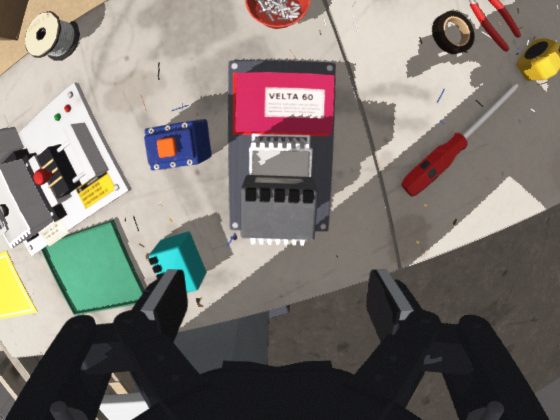

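The wrist view shows the module at about (279,208), the driver under it, the carton at (285,100), the contactor at (176,146) and the tub at (277,8). I'll measure from this view's depth.

```bash
cat >> h.py <<'E'
def wrect(d,P,lo,hi,box,zp,show=None):
    x0,y0,x1,y1=box; m=np.zeros(P.shape[:2],np.uint8); m[y0:y1,x0:x1]=((P[...,2]>lo)&(P[...,2]<hi)&(d['depth']>0))[y0:y1,x0:x1]
    m=cv2.morphologyEx(m,cv2.MORPH_OPEN,np.ones((3,3)))
    nl,l,s,_=cv2.connectedComponentsWithStats(m); v,u=np.nonzero(l==1+np.argmax(s[1:,4]))
    r=cv2.minAreaRect((wplane(d,np.c_[u,v],zp)[:,:2]*1000).astype(np.float32)); z=np.median(P[v,u,2])
    print(show,'c',np.round(r[0],1),'size',np.round(r[1],1),'ang',round(r[2],2),'z',z.round(4),'px',u.min(),u.max(),v.min(),v.max())
E
python3 - <<'E'
from h import *
d=dict(np.load('w1.npz')); P=wcloud(d)
for p in((280,195),(279,220),(280,155),(300,145),(300,105),(235,160),(150,250),(175,145),(280,242)): print(p,P[p[1],p[0]].round(4))
wrect(d,P,.122,.145,(210,120,340,250),.132,'mod')
wrect(d,P,.075,.095,(210,120,340,250),.084,'drv')
wrect(d,P,.03,.046,(210,50,350,140),.038,'carton')
hsv=cv2.cvtColor(d['frame'],cv2.COLOR_RGB2HSV); H,S,V=hsv[...,0],hsv[...,1],hsv[...,2]
# plate boundary: dark; corners by eye
print(wplane(d,[[231,61],[335,61],[332,230],[229,232]],.006).round(4)[:,:2])
m=((H>155)&(H<178)&(S>120)).astype(np.uint8); v,u=np.nonzero(m[60:140,225:345]); 
print('carton col',cv2.minAreaRect((wplane(d,np.c_[u+225,v+60],.038)[:,:2]*1000).astype(np.float32)))
E
```

```text
(280, 195) [ 0.4694 -0.342   0.1365]
(279, 220) [ 0.4495 -0.3347  0.1325]
(280, 155) [ 0.4908 -0.3498  0.0753]
(300, 145) [ 0.4912 -0.3711  0.0503]
(300, 105) [ 0.5294 -0.3844  0.039 ]
(235, 160) [ 0.4938 -0.2974  0.0061]
(150, 250) [ 4.214e-01 -1.465e-01 -3.000e-04]
(175, 145) [ 0.5332 -0.2576  0.0698]
(280, 242) [ 3.799e-01 -3.139e-01  2.000e-04]
mod c [ 455.  -336.1] size [59.  44.1] ang 69.97 z 0.1326 px 241 317 185 239
drv c [ 487.5 -349. ] size [56.4 32. ] ang 70.37 z 0.0798 px 249 312 142 178
carton c [ 537.1 -370.4] size [100.4  62.7] ang 70.21 z 0.0385 px 235 334 72 133
[[ 0.6027 -0.3303]
 [ 0.5666 -0.4406]
 [ 0.3767 -0.3794]
 [ 0.414  -0.2598]]
carton col ((536.1160278320312, -370.0155029296875), (100.88618469238281, 64.6591567993164), 70.67127227783203)
```

Run:
```python
import cv2
c=cv2.imread('pics/w1.png')[50:255,200:360]; cv2.imwrite('pics/w1c.png',cv2.resize(c,None,fx=2.9,fy=2.9,interpolation=cv2.INTER_CUBIC))
```

```text
(no output)
```

View pics/w1c.png

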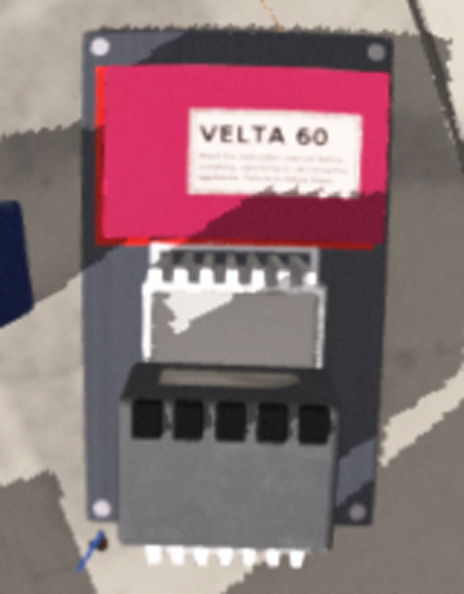

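Run:
```python
from h import *
print(status.get_state()['joint_pos'].round(3)); rows([454.8,-335.5,165],70.2); rows([454.8,-335.5,165],-109.8)
```

```text
[-0.777  0.293  0.018  1.296 -0.     2.688]
tcp [ 454.7 -334.8  303.7] a -18.5 units [0.01  0.017 3.468] roll -8.87
tcp [ 454.7 -334.8  303.7] a -18.5 units [0.01  0.017 3.468] roll 9.13
```

```bash
python3 -m handwheel '{"deltas": [[1,0,0,0,-0.985],[1,0,0,0,-0.985],[1,0,0,0,-0.985],[1,0,0,0,-0.985],[1,0,0,0,-0.985],[1,0,0,0.3,-0.985],[1,0,0,0.3,-0.985],[1,0,0,0.3,-0.985],[1,0,0,0.3,-0.985],[1,0,0,0.3,0],[1,0,0,0.3,0],[1,0,0,0.3,0],[1,0,0,0.3,0],[1,0,0,0,0],[1,0,0,0,0]]}' 40
python3 - <<'E'
from h import *
rows([454.8,-335.5,165],70.2); d=grab('wrist','w2.png')
E
```

```text
clock: 4.28
tcp_pos: [0.4548, -0.3349, 0.2081]
orientation: [0.0, 0.819, 0.574, -0.0]
wrist_force: [0.7, 0.1, 0.5]
finger_gap: 0.0855
grip_force: 0.0
tcp [ 454.8 -334.9  208.1] a 70.04 units [-0.014  0.004  1.078] roll -0.016
```

View pics/w2.png

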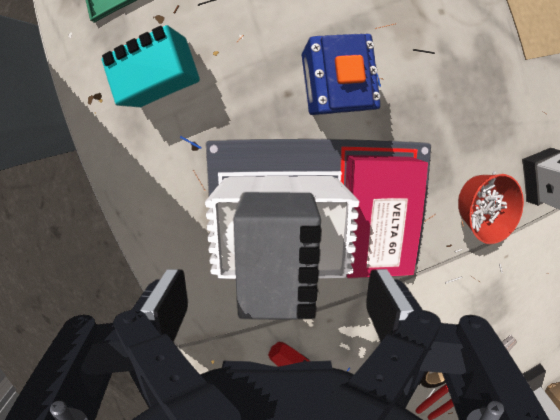

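The module sits at (278,255) between the fingers, with its 45 mm width along the closing line. Its long side actually lies across the case, not along it as the description says. The finish is stated explicitly as long side along the case, so I'll restore it that way. Descending to grip.

```bash
python3 -m handwheel '{"deltas": [[1,0,0,0.36,0],[1,0,0,0.36,0],[1,0,0,0.36,0],[1,0,0,0,0],[-1,0,0,0,0],[-1,0,0,0,0],[-1,0,0,0,0],[-1,0,0,0,0],[-1,0,0,0,0],[-1,0,0,0,0],[-1,0,0,-0.25,0],[-1,0,0,-0.5,0],[-1,0,0,-0.5,0],[-1,0,0,0,0]]}' 40
python3 - <<'E'
from h import *
rows([443.8,198.7,260],70.2); print(status.get_state()['finger_gap'],status.get_state()['joint_pos'].round(2))
E
```

```text
clock: 6.08
tcp_pos: [0.4553, -0.3353, 0.216]
orientation: [0.001, 0.819, 0.574, 0.0]
wrist_force: [-0.1, 0.4, -1.2]
finger_gap: 0.0447
grip_force: 41.6
tcp [ 455.3 -335.3  216. ] a 70.05 units [12.449 -4.822 -1.123] roll -0.015
0.04467160963432694 [-0.78  0.33 -0.14  1.09  0.    1.14]
```

```bash
python3 -m handwheel '{"deltas": [[-1,0,0,-0.6,0],[-1,0,0,-0.6,0],[-1,0.778,-0.301,0,0],[-1,0.778,-0.301,0,0],[-1,0.778,-0.301,0,0],[-1,0.778,-0.301,0,0],[-1,0.778,-0.301,0,0],[-1,0.778,-0.301,0,0],[-1,0.778,-0.301,0,0],[-1,0.778,-0.301,0,0],[-1,0.778,-0.301,0,0],[-1,0.778,-0.301,0,0],[-1,0.778,-0.301,0,0],[-1,0.778,-0.301,0,0],[-1,0.778,-0.301,0,0],[-1,0.778,-0.301,0,0],[-1,0.778,-0.301,0,0],[-1,0.778,-0.301,0,0],[-1,0,0,0,0]]}'
python3 - <<'E'
from h import *
rows([443.8,198.7,84],70.2); print(status.get_state()['finger_gap'],status.get_state()['joint_pos'].round(2))
E
```

```text
clock: 8.45
tcp_pos: [0.4428, 0.2005, 0.2614]
orientation: [-0.0, 0.818, 0.575, -0.001]
wrist_force: [-0.4, -0.4, -2.3]
finger_gap: 0.0445
grip_force: 41.5
tcp [442.8 200.5 261.4] a 70.24 units [-0.03   0.046  4.436] roll 0.004
0.04447955793500679 [ 0.26  0.16 -0.26  1.15  0.    2.18]
```

```bash
python3 -m handwheel '{"deltas": [[-1,0,0,0.7,0],[-1,0,0,0.7,0],[-1,0,0,0.7,0],[-1,0,0,0.7,0],[-1,0,0,0.7,0],[-1,0,0,0.5,0],[-1,0,0,0.2,0],[-1,0,0,0.12,0],[-1,0,0,0.12,0],[-1,0,0,0,0],[0.8,0,0,0,0],[0.8,0,0,0,0],[0.8,0,0,0,0],[1,0,0,-0.3,0],[1,0,0,-0.8,0],[1,0,0,-1,0],[1,0,0,-1,0],[1,0,0,-1,0],[1,0,0,0,0]]}'
python3 - <<'E'
from h import *
rows([457,-335.3,250],160.2); d=grab('wrist'); np.savez('w3.npz',**{k:np.array(v) for k,v in d.items()}); P=wcloud(d)
for z0,z1 in((.04,.065),): wrect(d,P,z0,z1,(150,100,420,340),.05,'mod')
E
```

```text
clock: 10.82
tcp_pos: [0.4454, 0.1995, 0.2533]
orientation: [0.001, 0.819, 0.574, 0.004]
wrist_force: [1.1, -0.4, -0.6]
finger_gap: 0.0851
grip_force: 0.0
tcp [445.4 199.5 253.3] a 70.05 units [-12.469   4.834   0.06 ] roll -9.015
mod c [443.3 199.6] size [60.3 42.5] ang 69.79 z 0.0505 px 249 298 172 238
```

```bash
python3 -m handwheel '{"deltas": [[1,-0.779,0.302,0,0],[1,-0.779,0.302,0,0],[1,-0.779,0.302,0,0],[1,-0.779,0.302,0,0],[1,-0.779,0.302,0,0],[1,-0.779,0.302,0,0],[1,-0.779,0.302,0,0],[1,-0.779,0.302,0,0],[1,-0.779,0.302,0,0],[1,-0.779,0.302,0,0],[1,-0.779,0.302,0,0],[1,-0.779,0.302,0,0],[1,-0.779,0.302,0,0],[1,-0.779,0.302,0,0],[1,-0.779,0.302,0,0],[1,-0.779,0.302,0,0],[1,0,0,0,0],[1,0,0,0,0]]}'
python3 - <<'E'
from h import *
rows([457,-335.3,104],160.2); d=grab('wrist','w4.png'); np.savez('w4.npz',**{k:np.array(v) for k,v in d.items()}); P=wcloud(d)
wrect(d,P,.07,.095,(150,100,420,340),.084,'drv')
wrect(d,P,.03,.046,(300,100,460,340),.038,'cart')
E
```

```text
clock: 13.12
tcp_pos: [0.4544, -0.3348, 0.2479]
orientation: [-0.001, 0.819, 0.574, -0.0]
wrist_force: [-0.4, 0.5, 0.5]
finger_gap: 0.0854
grip_force: 0.0
tcp [ 454.4 -334.8  247.9] a 70.03 units [0.006 0.073 3.598] roll -9.017
drv c [ 457.3 -336.7] size [58.2 96.9] ang 70.13 z 0.0762 px 218 346 182 254
cart c [ 536.7 -369.8] size [101.   63.5] ang 70.79 z 0.0383 px 339 409 153 258
```

View pics/w4.png

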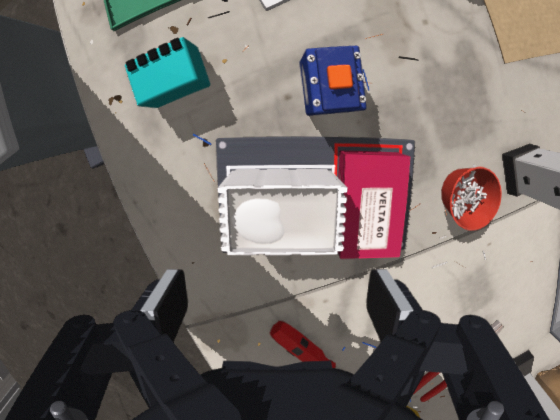

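The bare driver case is at (283,218), flush on the stand with the carton at (375,205) close behind it. I'll turn 90° and grip the case across its width.

```bash
python3 -m handwheel '{"deltas": [[1,-0.03,0.08,0,-0.9],[1,0,0,0,-0.9],[1,0,0,0,-0.9],[1,0,0,0,-0.9],[1,0,0,0,-0.9],[1,0,0,0,-0.9],[1,0,0,0,-0.9],[1,0,0,0,-0.9],[1,0,0,0,-0.9],[1,0,0,0,-0.91],[1,0,0,0.4,0],[1,0,0,0.6,0],[1,0,0,0.6,0],[1,0,0,0,0]]}'
python3 - <<'E'
from h import *
rows([457.3,-337,104],160.2); print(status.get_state()['joint_pos'].round(2))
E
```

```text
clock: 14.92
tcp_pos: [0.4564, -0.3359, 0.1823]
orientation: [-0.002, 0.173, 0.985, 0.002]
wrist_force: [-0.5, -0.2, -0.6]
finger_gap: 0.0856
grip_force: 0.0
tcp [ 456.4 -335.9  182.3] a 160.05 units [-0.042 -0.023  1.956] roll -0.015
[-0.78  0.37 -0.19  1.03 -0.   -0.43]
```

```bash
python3 -m handwheel '{"deltas": [[1,-0.04,-0.02,0.5,0],[1,0,0,0.5,0],[1,0,0,0.5,0],[1,0,0,0.45,0],[1,0,0,0,0],[-1,0,0,0,0],[-1,0,0,0,0],[-1,0,0,0,0],[-1,0,0,0,0],[-1,0,0,0,0],[-1,0,0,-0.1,0],[-1,0,0,-0.3,0],[-1,0,0,-0.6,0],[-1,0,0,-0.9,0],[-1,0,0,-0.9,0],[-1,0,0,-0.9,0],[-1,0,0,0,0]]}' 50
python3 - <<'E'
from h import *
rows([455,205,250]); rows([649.7,209.4,250]); print(status.get_state()['finger_gap'])
E
```

```text
clock: 17.05
tcp_pos: [0.4601, -0.3402, 0.2586]
orientation: [0.003, 0.172, 0.985, -0.002]
wrist_force: [-0.5, 0.0, -3.1]
finger_gap: 0.0553
grip_force: 53.9
tcp [ 460.1 -340.2  258.6] a 160.15 units [ 4.749 12.779  0.151] roll None
tcp [ 460.1 -340.2  258.6] a 160.15 units [ 0.208 14.535  0.172] roll None
0.05532229247414759
```

```bash
python3 -m handwheel '{"deltas": [[-1,0.297,0.799,0,0],[-1,0.297,0.799,0,0],[-1,0.297,0.799,0,0],[-1,0.297,0.799,0,0],[-1,0.297,0.799,0,0],[-1,0.297,0.799,0,0],[-1,0.297,0.799,0,0],[-1,0.297,0.799,0,0],[-1,0.297,0.799,0,0],[-1,0.297,0.799,0,0],[-1,0.297,0.799,0,0],[-1,0.297,0.799,0,0],[-1,0.297,0.799,0,0],[-1,0.297,0.799,0,0],[-1,0.297,0.799,0,0],[-1,0.297,0.799,0,0],[-1,0,0,0,0]]}'
python3 - <<'E'
from h import *
rows([649.7,209.4,100]); print(status.get_state()['joint_pos'].round(2))
E
```

```text
clock: 19.18
tcp_pos: [0.4528, 0.208, 0.2534]
orientation: [-0.001, 0.171, 0.985, -0.0]
wrist_force: [-0.6, 0.6, -2.7]
finger_gap: 0.0555
grip_force: 54.5
tcp [452.8 208.  253.4] a 160.34 units [-4.631  1.695  3.823] roll None
[ 0.27  0.19 -0.24  1.14  0.    0.61]
```

```bash
python3 -m handwheel '{"deltas": [[-1,-0.579,0.212,0,0],[-1,-0.579,0.212,0,0],[-1,-0.579,0.212,0,0],[-1,-0.579,0.212,0,0],[-1,-0.579,0.212,0,0],[-1,-0.579,0.212,0,0],[-1,-0.579,0.212,0,0],[-1,-0.579,0.212,0,0],[-1,0,0,0,0],[-1,0,0,0.6,0],[-1,0,0,0.6,0],[-1,0,0,0.6,0],[-1,0,0,0.6,0],[-1,0,0,0.6,0],[-1,0,0,0.4,0],[-1,0,0,0.2,0],[-1,0,0,0,0]]}'
python3 - <<'E'
from h import *
rows([649.7,209.4,101.5])
E
```

```text
clock: 21.3
tcp_pos: [0.6508, 0.2071, 0.1107]
orientation: [-0.0, 0.172, 0.985, -0.0]
wrist_force: [0.1, -0.0, -2.2]
finger_gap: 0.0555
grip_force: 54.6
tcp [650.8 207.1 110.7] a 160.14 units [0.045 0.045 0.23 ] roll None
```

```bash
python3 -m handwheel '{"deltas": [[-1,0,0,0.12,0],[-1,0,0,0.08,0],[-1,0,0,0.05,0],[-1,0,0,0,0]]}'
python3 - <<'E'
from h import *
rows([649.7,209.4,101.5])
E
```

```text
clock: 21.8
tcp_pos: [0.6517, 0.2074, 0.1045]
orientation: [0.002, 0.172, 0.985, 0.0]
wrist_force: [-4.9, -1.1, 11.8]
finger_gap: 0.0554
grip_force: 56.0
tcp [651.7 207.4 104.5] a 160.15 units [0.064 0.03  0.075] roll None
```

```bash
python3 -m handwheel '{"deltas": [[0.6,0,0,-0.03,0],[0.8,0,0,0,0],[1,0,0,0,0],[1,0,0,0,0],[1,0,0,-0.3,0],[1,0,0,-0.7,0],[1,0,0,-1,0],[1,0,0,-1,0],[1,0,0,-1,0],[1,0,0,0,0],[1,0,0,0,0]]}'
python3 - <<'E'
from h import *
rows([455,205,250]); d=grab('wrist','w5.png'); np.savez('w5.npz',**{k:np.array(v) for k,v in d.items()}); P=wcloud(d)
wrect(d,P,.066,.09,(150,100,420,340),.08,'drv')
t=grab('top'); np.savez('top1.npz',**{k:np.array(v) for k,v in t.items()});
E
```

```text
clock: 23.18
tcp_pos: [0.6511, 0.2072, 0.2624]
orientation: [0.0, 0.172, 0.985, 0.0]
wrist_force: [-1.1, -0.3, -0.5]
finger_gap: 0.0854
grip_force: 0.0
tcp [651.1 207.2 262.4] a 160.15 units [ 4.591 -1.718  0.309] roll None
drv c [648.4 209. ] size [56.3 97.1] ang 70.07 z 0.0721 px 242 313 148 262
```

```bash
python3 -m handwheel '{"deltas": [[1,0.76,-0.28,0,0],[1,0.76,-0.28,0,0],[1,0.76,-0.28,0,0],[1,0.76,-0.28,0,0],[1,0.76,-0.28,0,0],[1,0.76,-0.28,0,0],[1,-0.29,-0.8,0,0],[1,-0.29,-0.8,0,0],[1,-0.29,-0.8,0,0],[1,-0.29,-0.8,0,0],[1,-0.29,-0.8,0,0],[1,-0.29,-0.8,0,0],[1,-0.29,-0.8,0,0],[1,-0.29,-0.8,0,0],[1,-0.29,-0.8,0,0],[1,-0.29,-0.8,0,0],[1,-0.29,-0.8,0,0],[1,-0.29,-0.8,0,0],[1,-0.29,-0.8,0,0],[1,-0.29,-0.8,0,0]]}'
python3 -m handwheel '{"deltas": [[1,-0.29,-0.8,0,0.95],[1,0,0,0,0.95],[1,0,0,0,0.95],[1,0,0,0,0.95],[1,0,0,0,0.95],[1,0,0,0,0.95],[1,0,0,0,0.95],[1,0,0,0,0.95],[1,0,0,0,0.95],[1,0,0,0,0.45],[1,0,0,0,0]]}'
python3 - <<'E'
from h import *
rows([537,-370,160],70.2); d=grab('wrist','w6.png'); np.savez('w6.npz',**{k:np.array(v) for k,v in d.items()}); P=wcloud(d)
wrect(d,P,.03,.046,(200,20,560,340),.038,'cart')
E
```

```text
clock: 25.78
tcp_pos: [0.4567, -0.2712, 0.2609]
orientation: [-0.001, 0.172, 0.985, 0.001]
wrist_force: [0.9, 0.3, -0.2]
finger_gap: 0.085
grip_force: 0.0
clock: 27.15
tcp_pos: [0.4569, -0.3042, 0.2611]
orientation: [-0.001, 0.818, 0.575, -0.0]
wrist_force: [-0.1, -0.9, 0.2]
finger_gap: 0.0853
grip_force: 0.0
tcp [ 456.9 -304.2  261.1] a 70.2 units [-0.872  2.447  2.521] roll -0.0
cart c [ 536.7 -369.4] size [102.3  63.9] ang 70.49 z 0.0383 px 342 409 182 279
```

View pics/w6.png

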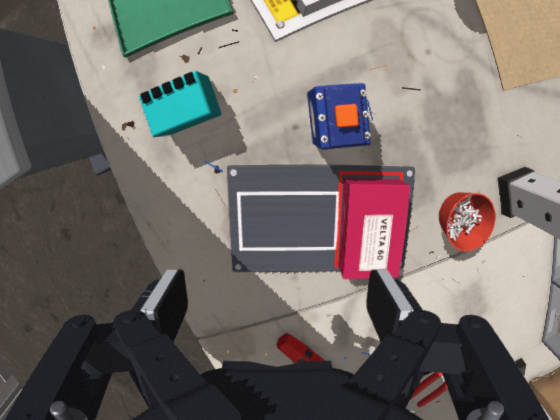

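The empty white outline is at (288,221), the carton at (375,229), and the contactor and tub haven't moved. I'll measure the outline now while it's clear, then approach the carton.

```bash
python3 - <<'E'
from h import *
d=dict(np.load('w6.npz')); g=d['frame'].min(2).astype(int)
m=np.zeros(g.shape,np.uint8); m[185:257,230:345]=g[185:257,230:345]>170
n,l,s,_=cv2.connectedComponentsWithStats(m); k=1+np.argmax(s[1:,4]); print(s[k])
v,u=np.nonzero(l==k); print('outline',cv2.minAreaRect((wplane(d,np.c_[u,v],.006)[:,:2]*1000).astype(np.float32)))
P=wcloud(d); wrect(d,P,.06,.08,(290,70,390,160),.073,'contactor')
hsv=cv2.cvtColor(d['frame'],cv2.COLOR_RGB2HSV); H,S=hsv[...,0],hsv[...,1]
m=(((H>172)|(H<6))&(S>120)&(P[...,2]>.03)); m[:,:430]=0;m[:, 510:]=0; v,u=np.nonzero(m); print('tub',cv2.minEnclosingCircle((wplane(d,np.c_[u,v],.036)[:,:2]*1000).astype(np.float32)))
E
python3 -m handwheel '{"deltas": [[1,-0.29,0.816,0,0],[1,-0.29,0.816,0,0],[1,-0.29,0.816,0,0],[1,0,0,0.8,0],[1,0,0,0.8,0],[1,0,0,0.8,0],[1,0,0,0,0],[1,0,0,0,0]]}'
python3 - <<'E'
from h import *
rows([537,-369.8,85],70.4)
E
```

```text
[237 191 102  60 923]
outline ((455.4072265625, -338.5817565917969), (65.69015502929688, 105.86519622802734), 70.72306823730469)
contactor c [ 532.  -248.7] size [49.  40.1] ang 77.49 z 0.0678 px 316 368 85 146
tub ((621.1944580078125, -511.18817138671875), 148.3051300048828)
clock: 28.2
tcp_pos: [0.538, -0.3708, 0.1672]
orientation: [0.0, 0.818, 0.575, 0.0]
wrist_force: [-0.3, 0.0, 0.5]
finger_gap: 0.0852
grip_force: 0.0
tcp [ 538.  -370.8  167.2] a 70.18 units [ 0.016 -0.032  2.055] roll -0.022
```

```bash
python3 -m handwheel '{"deltas": [[1,0.02,-0.03,0.6,0],[1,0,0,0.6,0],[1,0,0,0.5,0],[1,0,0,0.3,0],[1,0,0,0.05,0],[1,0,0,0,0],[-1,0,0,0,0],[-1,0,0,0,0],[-1,0,0,0,0],[-1,0,0,0,0],[-1,0,0,0,0],[-1,0,0,-0.1,0],[-1,0,0,-0.3,0],[-1,0,0,-0.8,0],[-1,0,0,-1,0],[-1,0,0,-1,0],[-1,0,0,0,0]]}' 30
python3 - <<'E'
from h import *
rows([420.7,-39.1,200],87.4); print(status.get_state()['joint_pos'].round(2)); d=grab('wrist','w7.png')
d=dict(np.load('top1.npz')); P=cloud(d); hsv=cv2.cvtColor(d['frame'],cv2.COLOR_RGB2HSV); H,S=hsv[...,0],hsv[...,1]
m=np.zeros(H.shape,bool); m[230:295,215:292]=((H>60)&(H<90)&(S>60))[230:295,215:292]; v,u=np.nonzero(m)
print('tray rim',cv2.minAreaRect((onplane(d,np.c_[u,v],.009)[:,:2]*1000).astype(np.float32)))
E
```

```text
clock: 30.32
tcp_pos: [0.5384, -0.3707, 0.2171]
orientation: [0.004, 0.818, 0.575, 0.001]
wrist_force: [0.3, -0.5, -1.3]
finger_gap: 0.0611
grip_force: 33.4
tcp [ 538.4 -370.7  217.1] a 70.15 units [ 6.8   -5.584  0.367] roll -1.725
[-0.73  0.49  0.1   1.17 -0.    1.19]
tray rim ((420.5765380859375, -39.141754150390625), (145.666259765625, 121.4222412109375), 86.94405364990234)
```

View pics/w7.png

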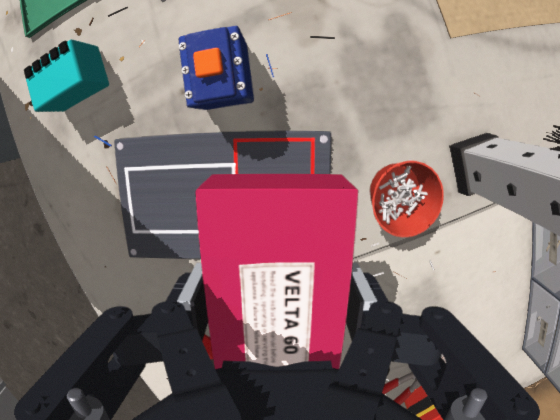

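The carton is held level at (277,270), with nothing else disturbed. Next it goes to the tray.

```bash
python3 -m handwheel '{"deltas": [[-1,0,0,-0.5,0],[-1,0.567,-0.465,0,0],[-1,0.567,-0.465,0,0],[-1,0.567,-0.465,0,0],[-1,0.567,-0.465,0,0],[-1,0.567,-0.465,0,0],[-1,0.567,-0.465,0,0],[-1,0.567,-0.465,0,0],[-1,0.567,-0.465,0,0],[-1,0.567,-0.465,0,0],[-1,0.567,-0.465,0,0],[-1,0.567,-0.465,0,0],[-1,0.567,-0.465,0,0],[-1,0,0,0,-0.85],[-1,0,0,0,-0.85],[-1,0,0,0.8,0],[-1,0,0,0.8,0],[-1,0,0,0,0],[-1,0,0,0,0]]}'
python3 - <<'E'
from h import *
rows([420.7,-39.1,84],87.1); d=grab('wrist'); P=wcloud(d)
hsv=cv2.cvtColor(d['frame'],cv2.COLOR_RGB2HSV); H,S=hsv[...,0],hsv[...,1]
m=(H>60)&(H<85)&(S>60)&(P[...,2]<.02)&(d['depth']>0); v,u=np.nonzero(m); w=P[m]; print(len(v),w.min(0),w.max(0))
E
```

```text
clock: 32.75
tcp_pos: [0.4192, -0.0376, 0.1685]
orientation: [-0.0, 0.725, 0.689, -0.0]
wrist_force: [-0.5, 0.4, -1.5]
finger_gap: 0.0614
grip_force: 33.5
tcp [419.2 -37.6 168.5] a 87.14 units [-0.036  0.041  2.113] roll 0.004
9309 [ 0.35738295 -0.10084994 -0.00066232] [0.63550911 0.03896952 0.01908255]
```

```bash
python3 -m handwheel '{"deltas": [[-1,-0.03,0.04,0.6,0],[-1,0,0,0.6,0],[-1,0,0,0.4,0],[-1,0,0,0.2,0],[-1,0,0,0.1,0],[-1,0,0,0.08,0],[-1,0,0,0.05,0],[-1,0,0,0,0]]}'
python3 - <<'E'
from h import *
rows([420.7,-39.1,84],87.1)
E
```

```text
clock: 33.8
tcp_pos: [0.421, -0.0389, 0.0872]
orientation: [0.0, 0.724, 0.689, 0.0]
wrist_force: [-0.4, -0.1, -1.6]
finger_gap: 0.0612
grip_force: 33.6
tcp [421.  -38.9  87.2] a 87.15 units [-0.005 -0.006  0.08 ] roll 0.005
```

```bash
python3 -m handwheel '{"deltas": [[-1,0,0,0.06,0],[-1,0,0,0.05,0],[-1,0,0,0,0]]}'
python3 - <<'E'
from h import *
rows([420.7,-39.1,84],87.1)
E
```

```text
clock: 34.17
tcp_pos: [0.4208, -0.0389, 0.0825]
orientation: [-0.0, 0.724, 0.689, -0.0]
wrist_force: [0.7, 0.4, -1.5]
finger_gap: 0.0615
grip_force: 33.6
tcp [420.8 -38.9  82.5] a 87.15 units [-0.006 -0.002 -0.037] roll 0.005
```

```bash
python3 -m handwheel '{"deltas": [[-1,0,0,0.04,0],[-1,0,0,0,0]]}';  python3 -m handwheel '{"deltas": [[-1,0,0,0.03,0],[-1,0,0,0,0]]}'
```

```text
clock: 34.42
tcp_pos: [0.4208, -0.0389, 0.0823]
orientation: [0.0, 0.724, 0.689, 0.0]
wrist_force: [-4.9, 0.7, 15.6]
finger_gap: 0.0617
grip_force: 35.6
clock: 34.67
tcp_pos: [0.4208, -0.0389, 0.0823]
orientation: [0.001, 0.724, 0.689, 0.0]
wrist_force: [-10.4, 3.2, 30.8]
finger_gap: 0.0615
grip_force: 37.4
```

Contact is made. I'll ease back up, release by a small opening, and rise.

```bash
python3 -m handwheel '{"deltas": [[-1,0,0,-0.06,0],[0.65,0,0,0,0],[0.65,0,0,0,0],[0.65,0,0,-0.1,0],[0.65,0,0,-0.4,0],[0.65,0,0,-0.8,0],[1,0,0,-1,0],[1,0,0,-1,0],[1,0,0,-1,0],[1,0,0,0,0]]}'
python3 - <<'E'
from h import *
rows([455,205,250],70); rows([649,208.3,250],160.1);d=grab('wrist'); P=wcloud(d)
wrect(d,P,.025,.045,(150,100,420,340),.035,'cart')
t=grab('top','top2.png'); np.savez('top2.npz',**{k:np.array(v) for k,v in t.items()}); P=cloud(t)
m=np.zeros(P.shape[:2],bool); m[225:300,210:295]=((P[...,2]>.025)&(P[...,2]<.045))[225:300,210:295]; print(m.sum(), cv2.minAreaRect((P[m][:,:2]*1000).astype(np.float32)))
print(status.get_state()['joint_pos'].round(2))
E
```

```text
clock: 35.92
tcp_pos: [0.4226, -0.0394, 0.2573]
orientation: [0.003, 0.724, 0.689, 0.002]
wrist_force: [-0.3, -0.5, -1.1]
finger_gap: 0.0857
grip_force: 0.0
tcp [422.6 -39.4 257.3] a 87.15 units [6.142 0.504 0.177] roll 1.715
tcp [422.6 -39.4 257.3] a 87.15 units [6.466 5.344 0.206] roll -7.295
cart c [420.6 -38.6] size [98.9 62.4] ang 87.06 z 0.0355 px 240 308 145 247
283 ((467.1594543457031, -44.829498291015625), (173.54010009765625, 74.69267272949219), 36.731414794921875)
[-0.28  0.04 -0.41  1.12 -0.    1.34]
```

```bash
python3 -m handwheel '{"deltas": [[1,0.719,0,0,0],[1,0.719,0,0,0],[1,0.719,0,0,0],[1,0.719,0,0,0],[1,0.719,0,0,0],[1,0.719,0,0,0],[1,0.719,0,0,0],[1,0.719,0,0,0],[1,0.719,0,0,0],[1,0,0.764,0,0],[1,0,0.764,0,0],[1,0,0.764,0,0],[1,0,0.764,0,0],[1,0,0.764,0,0],[1,0,0.764,0,0],[1,0,0.764,0,0]]}'
python3 -m handwheel '{"deltas": [[1,0,0,0,-0.91],[1,0,0,0,-0.91],[1,0,0,0,-0.91],[1,0,0,0,-0.91],[1,0,0,0,-0.91],[1,0,0,0,-0.91],[1,0,0,0,-0.91],[1,0,0,0,-0.91],[1,0,0,0.8,0],[1,0,0,0.8,0],[1,0,0,0,0],[1,0,0,0,0]]}'
python3 - <<'E'
from h import *
rows([649,208.5,103],160.1);d=grab('wrist'); P=wcloud(d)
wrect(d,P,.066,.09,(150,100,420,340),.08,'drv')
E
```

```text
clock: 38.02
tcp_pos: [0.6476, 0.2087, 0.2516]
orientation: [-0.001, 0.725, 0.689, -0.002]
wrist_force: [1.2, 0.1, -0.4]
finger_gap: 0.0856
grip_force: 0.0
clock: 39.52
tcp_pos: [0.6473, 0.209, 0.1901]
orientation: [-0.0, 0.174, 0.985, -0.0]
wrist_force: [0.5, -0.3, -0.5]
finger_gap: 0.0853
grip_force: 0.0
tcp [647.3 209.  190.1] a 159.95 units [-0.045  0.005  2.177] roll -0.015
drv c [647.9 209.3] size [56.3 98.3] ang 70.09 z 0.0722 px 228 326 166 314
```

```bash
python3 -m handwheel '{"deltas": [[1,-0.02,0,0.6,-0.015],[1,0,0,0.6,0],[1,0,0,0.6,0],[1,0,0,0.35,0],[1,0,0,0,0],[1,0,0,0,0],[-1,0,0,0,0],[-1,0,0,0,0],[-1,0,0,0,0],[-1,0,0,0,0],[-1,0,0,0,0]]}' 50
python3 -m handwheel '{"deltas": [[-1,0,0,-0.1,0],[-1,0,0,-0.3,0],[-1,0,0,-0.8,0],[-1,0,0,-0.9,0],[-1,0,0,-0.9,0],[-1,0,0,-0.9,0],[-1,0,0,0,0],[-1,0.76,-0.28,0,0],[-1,0.76,-0.28,0,0],[-1,0.76,-0.28,0,0],[-1,0.76,-0.28,0,0],[-1,0.76,-0.28,0,0],[-1,0.76,-0.28,0,0],[-1,0,0,0,0]]}'
python3 - <<'E'
from h import *
rows([455.8,-338.0,240],160.2); print(status.get_state()['joint_pos'].round(2))
E
```

```text
clock: 40.95
tcp_pos: [0.6488, 0.2087, 0.1054]
orientation: [0.001, 0.173, 0.985, 0.0]
wrist_force: [-0.2, -0.5, 5.2]
finger_gap: 0.0553
grip_force: 54.6
clock: 42.7
tcp_pos: [0.4505, 0.2074, 0.2588]
orientation: [-0.002, 0.172, 0.985, -0.001]
wrist_force: [0.6, 0.3, -2.8]
finger_gap: 0.0557
grip_force: 54.3
tcp [450.5 207.4 258.8] a 160.16 units [ -4.753 -12.779   0.484] roll -0.004
[ 0.27  0.18 -0.24  1.16  0.    0.62]
```

```bash
python3 - <<'E'
from h import *
for f in('top1.npz','top2.npz'):
    d=dict(np.load(f)); g=d['frame'].min(2).astype(int); cv2.imwrite('pics/o_'+f[:4]+'.png',cv2.resize(d['frame'][190:280,330:410,::-1],None,fx=6,fy=6))
    m=np.zeros(g.shape,np.uint8); m[200:275,340:400]=(g[200:275,340:400]>128)
    n,l,s,_=cv2.connectedComponentsWithStats(m,connectivity=8); k=1+np.argmax(s[1:,2]*s[1:,3]); v,u=np.nonzero(l==k)
    print(s[k],'outline',cv2.minAreaRect((onplane(d,np.c_[u,v],.006)[:,:2]*1000).astype(np.float32)))
d=dict(np.load('w6.npz')); g=d['frame'].min(2).astype(int)
for th in (140,190,210):
    m=np.zeros(g.shape,np.uint8); m[185:257,230:345]=g[185:257,230:345]>th
    n,l,s,_=cv2.connectedComponentsWithStats(m); k=1+np.argmax(s[1:,4]); v,u=np.nonzero(l==k); print(th,s[k],cv2.minAreaRect((wplane(d,np.c_[u,v],.006)[:,:2]*1000).astype(np.float32)))
E
python3 -m handwheel '{"deltas": [[-1,-0.297,-0.799,0,0],[-1,-0.297,-0.799,0,0],[-1,-0.297,-0.799,0,0],[-1,-0.297,-0.799,0,0],[-1,-0.297,-0.799,0,0],[-1,-0.297,-0.799,0,0],[-1,-0.297,-0.799,0,0],[-1,-0.297,-0.799,0,0],[-1,-0.297,-0.799,0,0],[-1,-0.297,-0.799,0,0],[-1,-0.297,-0.799,0,0],[-1,-0.297,-0.799,0,0],[-1,-0.297,-0.799,0,0],[-1,-0.297,-0.799,0,0],[-1,-0.297,-0.799,0,0],[-1,-0.297,-0.799,0,0],[-1,0,0,0,0],[-1,0,0,0,0]]}'
python3 - <<'E'
from h import *
rows([456.3,-338.3,110],160.2)
E
```

```text
[344 226  15  37  73] outline ((467.6351318359375, -310.6733703613281), (7.7004194259643555, 103.55352783203125), 69.66616821289062)
[378 233  22  42 582] outline ((440.45635986328125, -412.4466247558594), (56.594085693359375, 112.26991271972656), 87.9671630859375)
140 [ 237  191  102   60 1115] ((455.5873107910156, -338.7418518066406), (66.21830749511719, 106.5003890991211), 70.42250061035156)
190 [237 192 101  59 784] ((455.31048583984375, -339.0586242675781), (65.04022216796875, 105.4588623046875), 70.32498168945312)
210 [237 192 101  58 659] ((455.47412109375, -338.60076904296875), (64.06040954589844, 105.29676818847656), 70.32910919189453)
clock: 44.95
tcp_pos: [0.4581, -0.3377, 0.2591]
orientation: [-0.001, 0.173, 0.985, 0.001]
wrist_force: [-0.3, -0.8, -2.6]
finger_gap: 0.0554
grip_force: 54.8
tcp [ 458.1 -337.7  259.1] a 160.07 units [ 0.031 -0.032  3.727] roll -0.013
```

```bash
python3 -m handwheel '{"deltas": [[-1,0.025,-0.043,0.7,0],[-1,0,0,0.8,0],[-1,0,0,0.8,0],[-1,0,0,0.6,0],[-1,0,0,0.4,0],[-1,0,0,0.2,0],[-1,0,0,0.08,0],[-1,0,0,0,0],[-1,0,0,0,0]]}'
python3 - <<'E'
from h import *
rows([456.6,-339,110],160.2); d=grab('wrist','w8.png')
E
```

```text
clock: 46.08
tcp_pos: [0.4572, -0.3396, 0.1179]
orientation: [0.001, 0.173, 0.985, -0.0]
wrist_force: [0.4, 0.1, -3.6]
finger_gap: 0.0557
grip_force: 54.9
tcp [ 457.2 -339.6  117.9] a 160.09 units [0.02  0.009 0.198] roll -0.011
```

View pics/w8.png

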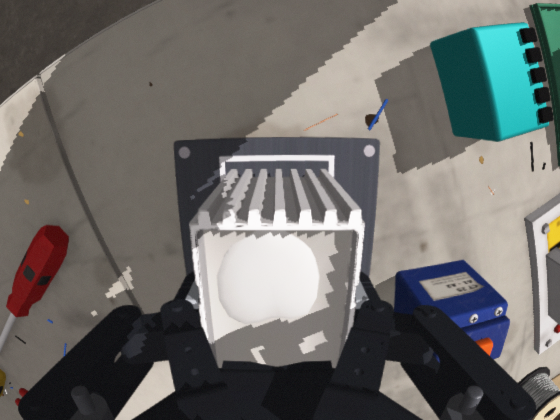

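The case hovers 8 mm over its outline, whose near end shows at (222–334,157), roughly centred. Contactor is clear. Lowering on.

```bash
python3 -m handwheel '{"deltas": [[-1,0.01,0,0.08,0],[-1,0,0,0.06,0],[-1,0,0,0,0]]}';python3 -m handwheel '{"deltas": [[-1,0,0,0.04,0],[-1,0,0,0,0]]}'
python3 - <<'E'
from h import *
rows([456.6,-339,110],160.2); d=grab('wrist'); np.savez('w9.npz',**{k:np.array(v) for k,v in d.items()})
cv2.imwrite('pics/w9.png',cv2.resize(d['frame'][130:250,170:390,::-1],None,fx=3.4,fy=3.4,interpolation=cv2.INTER_CUBIC))
E
```

```text
clock: 46.5
tcp_pos: [0.4563, -0.3389, 0.1111]
orientation: [-0.0, 0.173, 0.985, 0.0]
wrist_force: [0.3, 0.7, -2.4]
finger_gap: 0.0556
grip_force: 54.9
clock: 46.75
tcp_pos: [0.4564, -0.339, 0.1097]
orientation: [-0.0, 0.173, 0.985, 0.0]
wrist_force: [-0.2, 1.0, -3.0]
finger_gap: 0.0555
grip_force: 54.9
tcp [ 456.4 -339.   109.7] a 160.09 units [-0.004  0.002 -0.006] roll -0.011
```

View pics/w9.png

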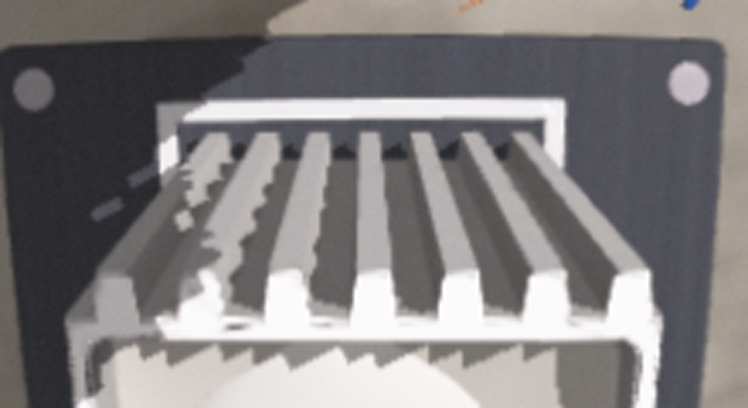

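Run:
```python
from h import *
d=dict(np.load('w9.npz')); print(d['origin'])
o=np.array([456.4,-339]);a=np.radians(-19.8); X=np.array([np.cos(a),np.sin(a)]); Y=np.array([-X[1],X[0]])
for n,c,z in(('plate',(370,42),.006),('out outer',(370,100),.006),('out inner',(370,121),.006),('fin foot',(370,135),.007),('outL',(158,110),.006),('outR',(565,110),.006),('finL',(205,137),.007),('finR',(522,137),.007)):
    w=wplane(d,[(170+c[0]/3.4,130+c[1]/3.4)],z)[0,:2]*1000-o; print(n,round(w@X,1),round(w@Y,1))
```

```text
[ 0.38501028 -0.31285199  0.18012806]
plate -62.2 1.6
out outer -53.0 1.6
out inner -49.6 1.6
fin foot -47.5 1.6
outL -51.8 -32.4
outR -51.6 32.8
finL -47.4 -24.7
finR -47.3 25.8
```

```bash
python3 -m handwheel '{"deltas": [[-1,0.045,0,0,-0.01],[-1,0,0,0.04,0],[-1,0,0,0,0]]}';python3 -m handwheel '{"deltas": [[-1,0,0,0.04,0],[-1,0,0,0,0]]}'
```

```text
clock: 47.18
tcp_pos: [0.4546, -0.3384, 0.1094]
orientation: [0.0, 0.172, 0.985, -0.0]
wrist_force: [-3.1, 1.6, 5.8]
finger_gap: 0.0553
grip_force: 55.5
clock: 47.42
tcp_pos: [0.4546, -0.3384, 0.1093]
orientation: [0.0, 0.172, 0.985, -0.0]
wrist_force: [-6.1, 3.9, 17.1]
finger_gap: 0.0554
grip_force: 56.8
```

Seated. Releasing, rising, and checking.

```bash
python3 -m handwheel '{"deltas": [[-1,0,0,-0.06,0],[0.5,0,0,0,0],[0.8,0,0,0,0],[1,0,0,0,0],[1,0,0,-0.3,0],[1,0,0,-0.7,0],[1,0,0,-1,0],[1,0,0,-1,0],[1,0,0,-0.7,0],[1,0,0,0,0],[1,0,0,0,0]]}'
python3 - <<'E'
from h import *
rows([443.3,199.6,250],70); print(status.get_state()['joint_pos'].round(2)); d=grab('wrist'); np.savez('w10.npz',**{k:np.array(v) for k,v in d.items()}); P=wcloud(d)
wrect(d,P,.07,.095,(150,100,420,340),.084,'drv')
cv2.imwrite('pics/w10.png',cv2.resize(d['frame'][110:310,170:390,::-1],None,fx=2.9,fy=2.9,interpolation=cv2.INTER_CUBIC))
E
```

```text
clock: 48.8
tcp_pos: [0.4546, -0.3382, 0.2567]
orientation: [-0.0, 0.172, 0.985, 0.0]
wrist_force: [-0.7, 0.3, 0.2]
finger_gap: 0.0853
grip_force: 0.0
tcp [ 454.6 -338.2  256.7] a 160.2 units [ 4.821 12.554  0.172] roll 9.02
[-0.78  0.31 -0.07  1.19 -0.   -0.44]
drv c [ 454.3 -338.3] size [56.5 98.6] ang 70.22 z 0.0762 px 239 313 152 271
```

View pics/w10.png

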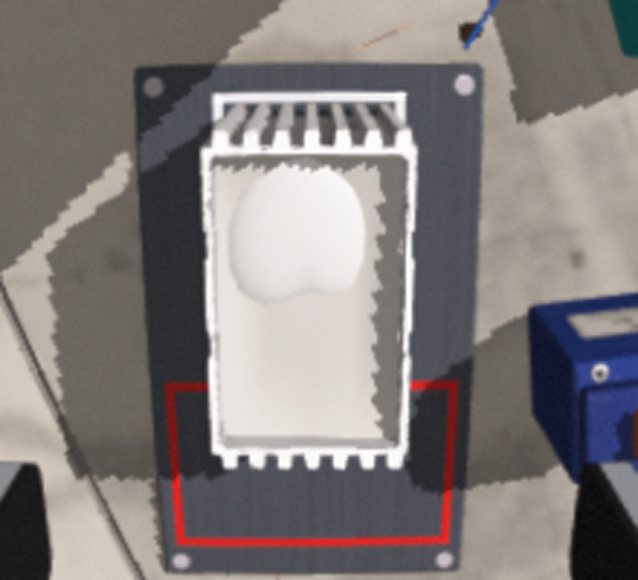

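The case stands inside its outline, with its near fins level along the outline end at crop (310,100) and even side margins. The contactor hasn't moved. Next is the module.

```bash
python3 -m handwheel '{"deltas": [[1,0.301,0.785,0,0],[1,0.301,0.785,0,0],[1,0.301,0.785,0,0],[1,0.301,0.785,0,0],[1,0.301,0.785,0,0],[1,0.301,0.785,0,0],[1,0.301,0.785,0,0],[1,0.301,0.785,0,0],[1,0.301,0.785,0,0],[1,0.301,0.785,0,0],[1,0.301,0.785,0,0],[1,0.301,0.785,0,0],[1,0.301,0.785,0,0],[1,0.301,0.785,0,0],[1,0.301,0.785,0,0],[1,0.301,0.785,0,0]]}'
python3 -m handwheel '{"deltas": [[1,0,0,0,0.91],[1,0,0,0,0.91],[1,0,0,0,0.91],[1,0,0,0,0.91],[1,0,0,0,0.91],[1,0,0,0,0.91],[1,0,0,0,0.91],[1,0,0,0,0.91],[1,0,0,0,0.91],[1,0,0,0,0.85],[1,0,0,0.9,0],[1,0,0,0.9,0],[1,0,0,0.6,0],[1,0,0,0,0],[1,0,0,0,0]]}'
python3 - <<'E'
from h import *
rows([443.5,199.5,84],69.9);d=grab('wrist'); P=wcloud(d)
wrect(d,P,.04,.065,(150,100,420,360),.05,'mod')
E
```

```text
clock: 50.85
tcp_pos: [0.4429, 0.2004, 0.2557]
orientation: [-0.001, 0.172, 0.985, -0.001]
wrist_force: [0.7, -0.1, -0.1]
finger_gap: 0.0854
grip_force: 0.0
clock: 52.72
tcp_pos: [0.4438, 0.1995, 0.1613]
orientation: [-0.0, 0.82, 0.572, -0.0]
wrist_force: [0.9, 0.8, -0.3]
finger_gap: 0.0854
grip_force: 0.0
tcp [443.8 199.5 161.3] a 69.79 units [-0.003 -0.007  1.932] roll -0.011
mod c [443.9 200.3] size [60.6 42.8] ang 69.82 z 0.0504 px 241 313 195 287
```

```bash
python3 -m handwheel '{"deltas": [[1,0.01,0,0.6,0],[1,0,0,0.6,0],[1,0,0,0.5,0],[1,0,0,0.21,0],[1,0,0,0,0],[1,0,0,0,0],[-1,0,0,0,0],[-1,0,0,0,0],[-1,0,0,0,0],[-1,0,0,0,0],[-1,0,0,0,0],[-1,0,0,0,0]]}' 40
python3 -m handwheel '{"deltas": [[-1,0,0,-0.1,0],[-1,0,0,-0.5,0],[-1,0,0,-0.9,0],[-1,0,0,-0.9,0],[-1,0,0,-0.9,0],[-1,0,0,-0.9,0],[-1,0,0,0,0],[-1,0,0,0,0]]}'
python3 - <<'E'
from h import *
rows([455.2,-338.5,245],160.2)
E
```

```text
clock: 54.28
tcp_pos: [0.4443, 0.2, 0.0851]
orientation: [0.0, 0.82, 0.572, 0.0]
wrist_force: [0.4, -0.9, 6.4]
finger_gap: 0.0447
grip_force: 41.7
clock: 55.28
tcp_pos: [0.4433, 0.1998, 0.2515]
orientation: [-0.0, 0.82, 0.572, -0.001]
wrist_force: [0.1, 0.0, -2.6]
finger_gap: 0.0445
grip_force: 41.4
tcp [443.3 199.8 251.5] a 69.8 units [-12.525   4.927   0.17 ] roll -9.04
```

```bash
python3 -m handwheel '{"deltas": [[-1,-0.783,0.308,0,0],[-1,-0.783,0.308,0,0],[-1,-0.783,0.308,0,0],[-1,-0.783,0.308,0,0],[-1,-0.783,0.308,0,0],[-1,-0.783,0.308,0,0],[-1,-0.783,0.308,0,0],[-1,-0.783,0.308,0,0],[-1,-0.783,0.308,0,0],[-1,-0.783,0.308,0,0],[-1,-0.783,0.308,0,0],[-1,-0.783,0.308,0,0],[-1,-0.783,0.308,0,0],[-1,-0.783,0.308,0,0],[-1,-0.783,0.308,0,0],[-1,-0.783,0.308,0,0]]}'
python3 -m handwheel '{"deltas": [[-1,0,0,0,-0.904],[-1,0,0,0,-0.904],[-1,0,0,0,-0.904],[-1,0,0,0,-0.904],[-1,0,0,0,-0.904],[-1,0,0,0,-0.904],[-1,0,0,0,-0.904],[-1,0,0,0,-0.904],[-1,0,0,0,-0.904],[-1,0,0,0,-0.904],[-1,0,0,0.8,0],[-1,0,0,0.4,0],[-1,0,0,0,0],[-1,0,0,0,0]]}'
python3 - <<'E'
from h import *
rows([455.2,-338.5,168],160.2); d=grab('wrist'); np.savez('w11.npz',**{k:np.array(v) for k,v in d.items()}); P=wcloud(d)
cv2.imwrite('pics/w11.png',d['frame'][:,:,::-1])
E
```

```text
clock: 57.28
tcp_pos: [0.455, -0.3388, 0.2502]
orientation: [-0.002, 0.82, 0.572, -0.0]
wrist_force: [0.8, 0.1, -1.1]
finger_gap: 0.0446
grip_force: 41.4
clock: 59.02
tcp_pos: [0.456, -0.3386, 0.205]
orientation: [0.0, 0.172, 0.985, -0.0]
wrist_force: [-0.3, 0.6, -2.2]
finger_gap: 0.0442
grip_force: 41.4
tcp [ 456.  -338.6  205. ] a 160.19 units [ 0.019 -0.004  0.924] roll -0.001
```

View pics/w11.png

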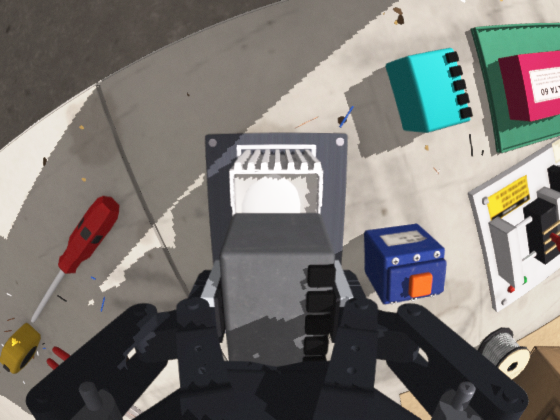

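The module is held level, with its long side along the case below it at (277,185). Lowering it on.

```bash
python3 -m handwheel '{"deltas": [[-1,0.04,0,0.4,0],[-1,0,0,0.3,0],[-1,0,0,0.1,0],[-1,0,0,0.05,0],[-1,0,0,0,0],[-1,0,0,0,0]]}'; python3 -m handwheel '{"deltas": [[-1,0,0,0.05,0],[-1,0,0,0,0]]}'; python3 -m handwheel '{"deltas": [[-1,0,0,0.04,0],[-1,0,0,0,0]]}'
```

```text
clock: 59.82
tcp_pos: [0.4545, -0.3381, 0.1711]
orientation: [0.0, 0.172, 0.985, -0.0]
wrist_force: [-0.4, -0.2, -1.7]
finger_gap: 0.0442
grip_force: 41.4
clock: 60.08
tcp_pos: [0.4543, -0.3379, 0.1686]
orientation: [-0.0, 0.172, 0.985, -0.0]
wrist_force: [1.0, -0.4, -1.9]
finger_gap: 0.0446
grip_force: 41.4
clock: 60.32
tcp_pos: [0.4544, -0.338, 0.1672]
orientation: [0.0, 0.172, 0.985, -0.0]
wrist_force: [-0.1, 0.9, -0.8]
finger_gap: 0.0446
grip_force: 41.4
```

```bash
python3 -m handwheel '{"deltas": [[-1,0,0,0.03,0],[-1,0,0,0,0]]}'
```

```text
clock: 60.58
tcp_pos: [0.4544, -0.338, 0.1672]
orientation: [0.0, 0.172, 0.985, -0.0]
wrist_force: [-2.1, 1.7, 6.8]
finger_gap: 0.0444
grip_force: 42.4
```

```bash
python3 -m handwheel '{"deltas": [[-1,0,0,-0.02,0],[0.3,0,0,0,0],[0.6,0,0,0,0],[1,0,0,0,0],[1,0,0,-0.3,0],[1,0,0,-0.7,0],[1,0,0,-1,0],[1,0,0,-1,0],[1,0,0,-0.8,0],[1,0,0,0,0],[1,0,0,0,0]]}'
python3 - <<'E'
from h import *
d=grab('wrist'); P=wcloud(d); print(pose())
wrect(d,P,.12,.145,(150,100,420,360),.132,'mod'); wrect(d,P,.072,.095,(150,80,420,330),.084,'drv')
wrect(d,P,.06,.08,(290,60,560,330),.073,'contactor')
cv2.imwrite('pics/w12.png',d['frame'][:,:,::-1])
E
```

```text
clock: 61.95
tcp_pos: [0.4542, -0.3378, 0.3186]
orientation: [-0.0, 0.172, 0.985, -0.0]
wrist_force: [0.2, -0.7, -1.2]
finger_gap: 0.0854
grip_force: 0.0
(62.0, array([ 454.00161662, -337.58378425,  317.87586409]), np.float64(160.1948257924906), array([-1.05708364e-03,  9.62341824e-04, -9.99998978e-01]))
mod c [ 453.7 -337.6] size [42.5 59.5] ang 70.18 z 0.1324 px 250 302 174 243
drv c [ 422.3 -327.3] size [56.  28.7] ang 71.17 z 0.0775 px 246 305 147 177
contactor c [579.8  -5.3] size [157.   71.3] ang 7.85 z 0.0752 px 519 557 143 253
```

View pics/w12.png

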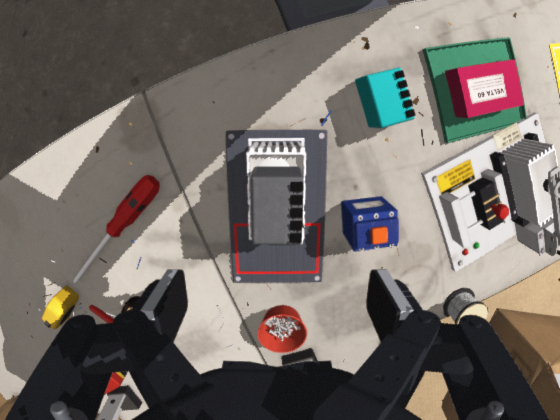

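The module sits centred and square on the case at (277,205), long side along it. The case is in its outline, the carton lies in the tray at (487,88), and the contactor (370,222) and tub (283,328) are undisturbed. Handing in.

```bash
python3 -c "
from workcell import hand_in
print(hand_in())"
```

```text
the job is handed in; nothing more can be done
None
```

I handed the job in at 62 s: the carton lies in the tray, the driver case is back in its outline, and the module is centred on top with its long side along the case, as you specified. It had actually started lying across the case.

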